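# Start the cymbal lathe with its spring-return key

### The arm

A 6-joint arm with a two-finger parallel gripper is mounted at the origin on the work surface. World frame = base frame: x ahead of the robot, y to its left, z up, the work surface at z = 0. Lengths are in m, angles in rad, forces in N, time in s.
With the tool pointing down it reaches from about 0.35 to 0.775 m from the base axis. Payload 7.3 kg.
Tool frame: the origin (TCP) lies at the very end of the fingers, on their centre line; the grasp point (between the pads) lies 19 mm behind it (pinch_z is the distance from the TCP to the grasp point, in m); z points along the fingers, y is the line along which they close (so a half turn about z gives the same grasp; the last joint's range is limited). The gripper opens to 92 mm and grips with 3 to 60 N. Pads are 19 mm wide; open, the fingers measure 130 mm over their backs; the gripper's body (75 mm by 190 mm) begins 47 mm behind the grasp point.
Start: joints at [1.098, 0.342, 1.524, -0, 1.275, -0.146], TCP at [0.169, 0.497, 0.227] pointing down, gripper open.
Joint ranges: [-2.53, 2.53], [-0.77, 2.02], [0.04, 2.7], [-1, 4.14], [0.28, 2.66], [-3.11, 3.11]. Speed limits (rad/s): [2.57, 2.57, 3.14, 3.14, 3.14, 3.14].

### API

Orientations are given as [roll, pitch, yaw] about the fixed x, y, z axes, in that order (R = Rz(yaw) Ry(pitch) Rx(roll)).
In Python, from cell import * gives the robot as it stands.
- The arm moves only by the tool arm_command, never from a script. Its arguments are lists of equal length, an entry for each row: "fingers": the gripper command: -1 is fully open, 1 is shut, values between are in proportion; "travel": the shift along the tool's x, y, z in m, a list of three; "dr": the turn, a rotation vector about the tool's x, y, z in degrees, a list of three. In form: {"fingers": [fingers, ...], "travel": [[x, y, z], ...], "dr": [[wx, wy, wz], ...]}. A call has 1 to 8 rows; each row is the pose to reach, as a shift and turn from the pose commanded when the call began, along the tool's axes at that moment; what a row does not reach only later rows make up. A row lasts 1/12 s, in which the tool goes at most 41.7 mm and 7.16 degrees, less where a joint would pass 70% of its speed; a pose out of reach is approached as far as the arm can. A call with a gripper value outside its range is refused whole. The fingers move at their own pace and stop on an object; "squeeze" is the grip in N (left out, the last holds). Time passes only in rows, so rows that repeat a pose let the fingers close. It gives the time, the measured TCP pose, the force, the opening and the grip force at its end, in the units of the state.
- observe(): the state, without advancing time (a new reading comes with each control period).
- read_camera(name): name is "scene" or "top"; returns a dict with "color" (400x640x3 uint8, blue, green, red), "z_map" (400x640 float32, m along the optical axis (not along the pixel's ray), 0 where there is no reading), "fx", "fy", "cx", "cy" (pixels), "k1" (the pictures are not rectified: a ray, as slopes to the right and down, at radius r is drawn at 1 + k1 r^2 times it, then the intrinsics apply), "R" (3x3) and "t" (3): a world point X has camera coordinates R X + t. Camera axes: x right, y down, z forward; pixel columns grow to the right and rows downward; lengths in m; the calibration is good to about 2 mm. A picture is of the moment at which its call begins.
- hand_in(): hands the job in; it is judged then, once.
The state is a dict: "time": time; "qpos": joint angles; "qvel": joint speeds; "joint_efforts": joint torques, N m; "tool_pos": TCP position; "tool_rot": TCP orientation; "contact_force": force on the tool from outside, world axes, zero at the start; "torque": the same for the moment, N m; "opening": finger opening in m; "grip_force": force on a finger pad.
Only numpy, scipy, OpenCV 4.12 (cv2) and the standard library are available. Lean on these libraries where they do the work, as an engineer would, in place of code of your own. Each camera call takes 0.05 s, during which the arm holds its last target. There are 200 camera calls.

### The job

Start the cymbal lathe: turn the key that stands in its switch box clockwise (seen from above), against its spring, all the way round to the start stop and hold it there for about a second, then let go so that it springs back to run. Leave the selector knob and the push button on the two other boxes alone.

Things in the scene. Friction and masses are not known exactly. Their poses are not given: they have to be found in the camera images.
- key (a joint): Key angle, rad: 0 = run (rest), growing clockwise seen from above to the start stop at 1.0. A spring drives it back to 0: 0.05 N m at run, 0.15 at the stop. Upright axis; the key cannot be pulled out. Its fixed switch box, right under it, is grey with an aluminium top, 100 x 90 x 60 mm high; at run the bow stands along the 100 mm side. A black bar on the top marks run, a black dot start.
- key_grip (a point): Middle of the bow of the key in its lock, on the turning axis, 103 mm above the bench. Bow: black upright plate 32 mm wide (this point's x), 9 mm thick (y), 28 mm tall (89 to 117 mm above the bench); z is up, the axes turn with the key. Under it a 20 mm wide neck (from 83 mm), thin shank and lock collar 36 mm across, top at 70 mm. A like spare key lies loose on the bench, not needed.
- selector (a joint): To be left alone: angle of the selector knob, a black bar 40 x 14 mm on a round disc, its top 104 mm above the bench, on another box just like the key's, at least 150 mm from it between centres. Which box stands where varies. 0 at the start, grows clockwise, rad. Loose things near the boxes are lower than 50 mm.
- push (a joint): To be left alone: travel of the round black push button, 32 mm across, its top less than 95 mm above the bench, on the third box of the same kind, at least 150 mm from the key's. 0 at the start, 0.006 m when fully down.
Mind the look-alikes: they are no part of the job. What is shaped like the part that bears key but orange or red is not meant.

How it is judged:
On the way:
1. the key is turned to start and held there (value of joint key above 0.75 rad), for 0.5 s.
At the end, for the whole second after the job is handed in: After having been held at start (turned at least 0.75 rad for at least half a second), the key is released, back at run (within 0.15 rad) and at rest (value of joint key below 0.15 rad and velocity of joint key between -0.2 and 0.2 rad/s); the robot touches nothing.
It fails at once if the selector knob on the other box is turned (more than 0.2 rad) (value of joint selector above 0.2 rad).
It fails at once if the push button on the other box is pressed (more than 3 mm) (value of joint push above 0.003 m).
It also fails if it takes over 34 s, if anything falls off the work surface, if the arm or the gripper's body presses on something with over 40 N, if the wrist force passes 120 N, or if a joint passes its speed limit or range.

## Working session

There is one attempt and no reset: what is moved stays moved. The work goes in short steps, Python scripts to look and compute and a tool call to move; the robot and the scene stay as the last step left them, time stands still between calls to the robot, and variables do not carry over. Pictures are saved under pics/ and viewed, at most 10 in all, crops included, and the job is handed in when it is done.

Besides the shell and the picture viewer there is one more tool, called after "Request:" as a command line: name --argument value ..., lists and objects as JSON in quotes. arm_command: Moves the arm, as the interface text tells. Its arguments: {"type":"object","properties":{"fingers":{"type":"array","items":{"type":"number"}},"travel":{"type":"array","items":{"type":"array","items":{"type":"number"}}},"dr":{"type":"array","items":{"type":"array","items":{"type":"number"}}},"squeeze":{"type":"number"}},"required":["fingers","travel","dr"]}

```bash
mkdir -p pics; cat > h.py <<'E'
from cell import *
import numpy as np, cv2
def world(c):
    h,w=c["z_map"].shape
    u,v=np.meshgrid(np.arange(w),np.arange(h))
    K=np.array([[c["fx"],0,c["cx"]],[0,c["fy"],c["cy"]],[0,0,1.]])
    p=cv2.undistortPoints(np.stack([u,v],-1).reshape(-1,1,2).astype(float),K,np.array([c["k1"],0,0,0,0.])).reshape(h,w,2)
    z=c["z_map"]; P=np.dstack([p[...,0]*z,p[...,1]*z,z])
    W=(P-np.array(c["t"]).ravel())@np.array(c["R"]); W[z==0]=np.nan
    return W
E
python3 - <<'E'
from h import *
for n in("scene","top"):
    c=read_camera(n); cv2.imwrite(f"pics/{n}0.png",c["color"]); np.save(f"{n}0.npy",world(c))
    print(n,c["fx"],c["k1"],-np.array(c["R"]).T@np.array(c["t"]).ravel())
print(observe())
E
```

```text
scene 431.14638111155256 -0.005901303312960416 [ 1.02768129 -0.49104006  0.95778856]
top 513.1544461465671 -0.06599512482593642 [0.40640211 0.02361618 1.12380031]
{'time': 0.1, 'qpos': array([ 1.09800670e+00,  3.42652215e-01,  1.52491605e+00, -1.46410475e-05,
        1.27537616e+00, -1.45980995e-01]), 'qvel': array([-0.00039474, -0.00161599, -0.00383859, -0.00060396,  0.00022278,
        0.00169339]), 'joint_efforts': array([ 2.42058122e-03, -4.32007957e+01, -2.44695747e+01,  7.19857193e-02,
        5.24943019e-02, -3.38299492e-05]), 'tool_pos': array([0.16834744, 0.49690292, 0.22611678]), 'tool_rot': array([-3.14025322e+00, -1.82781018e-04,  2.81478817e+00]), 'contact_force': array([ 0.00532876, -0.19276299, -0.0071892 ]), 'torque': array([-0.03350959, -0.00853577, -0.04000249]), 'grip_force': 0.0, 'opening': 0.09182817221247026}
```

View pics/top0.png

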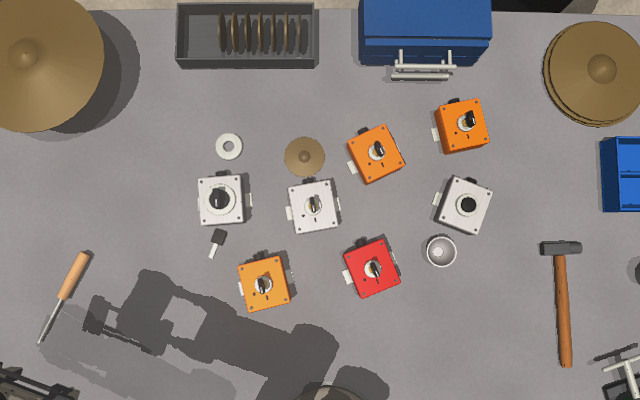

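View pics/scene0.png

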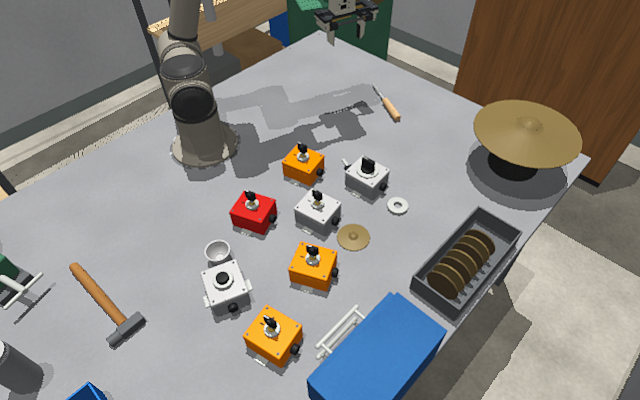

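Candidates in the top view: grey boxes at (314,206), (220,198) and (467,204); orange at (376,152), (462,124) and (264,284); red at (372,268). The grey box at (314,206) carries a key. (220,198) is the selector and (467,204) the button, and the coloured ones are look-alikes. I'll confirm this in a crop and measure.

```bash
python3 - <<'E'
from h import *
im=cv2.imread("pics/top0.png"); W=np.load("top0.npy")
s=cv2.imread("pics/scene0.png"); S=np.load("scene0.npy")
a=cv2.resize(im[170:242,278:350],(400,400),interpolation=cv2.INTER_CUBIC)
b=cv2.resize(s[180:240,288:348],(400,400),interpolation=cv2.INTER_CUBIC)
cv2.imwrite("pics/crop.png",np.hstack([a,b]))
def roi(W,r0,r1,c0,c1): return W[r0:r1,c0:c1].reshape(-1,3)
P=roi(W,165,250,275,355)
top=P[(abs(P[:,2]-.06)<.004)]
print("box top",len(top),cv2.minAreaRect(top[:,:2].astype(np.float32)*1000))
for nm,Q in(("top",P),("scene",roi(S,180,242,285,350))):
    k=Q[(Q[:,2]>.085)&(Q[:,2]<.125)]
    r=cv2.minAreaRect(k[:,:2].astype(np.float32)*1000); print(nm,len(k),k.mean(0),np.median(k,0),k[:,2].max(),r)
    k=k[k[:,2]>.108]; 
    if len(k)>5: print(" upper",len(k),k.mean(0),cv2.minAreaRect(k[:,:2].astype(np.float32)*1000)); d=k[:,:2]-k[:,:2].mean(0); v=np.linalg.svd(d,full_matrices=False)[2][0]; print("dir",np.degrees(np.arctan2(v[1],v[0])))
for n,(r,c) in dict(sel=(198,220),push=(204,467),o1=(152,376),red=(268,372),o3=(284,264)).items(): print(n,W[r,c])
E
```

```text
box top 1681 ((462.2564392089844, 21.917526245117188), (169.04299926757812, 102.52613830566406), 19.59358024597168)
top 74 [0.4883344  0.03138003 0.11649667] [0.48848294 0.03168297 0.11717143] 0.12157827846190437 ((489.2525939941406, 31.58767318725586), (31.034481048583984, 8.925735473632812), 11.218283653259277)
 upper 71 [0.48893653 0.03144468 0.11723773] ((489.6260986328125, 31.661746978759766), (30.273061752319336, 8.925735473632812), 11.218283653259277)
dir -169.36892343030902
scene 98 [0.49155886 0.03065085 0.10568704] [0.49163491 0.03027803 0.10818709] 0.11899935299553066 ((489.65142822265625, 31.239225387573242), (35.0409049987793, 10.227690696716309), 2.691757917404175)
 upper 50 [0.49145451 0.03127331 0.11387373] ((489.2961730957031, 31.32714080810547), (33.730464935302734, 9.766352653503418), 10.953790664672852)
dir 8.258348207580939
sel [0.50260029 0.21659182 0.09735762]
push [ 0.4908995  -0.28601036  0.08426487]
o1 [ 0.59760874 -0.09911236  0.08893366]
red [ 0.36291878 -0.08568027  0.11447974]
o3 [0.32950432 0.12960587 0.07270357]
```

View pics/crop.png

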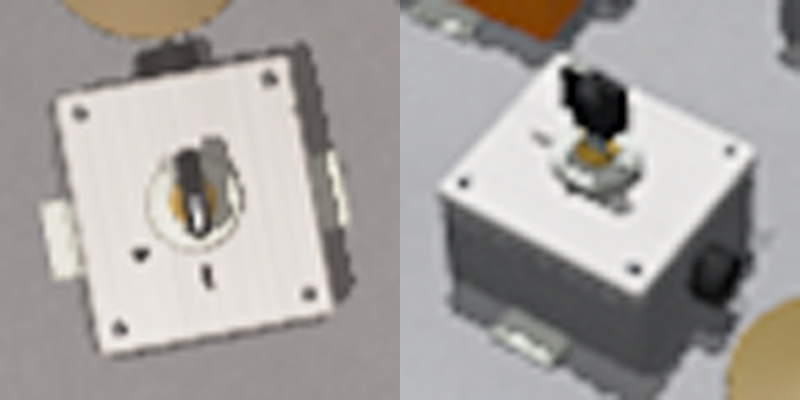

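The crop confirms it. The grey-aluminium box at (314,206) has the upright black bow in its collar, with the run bar below it and the start dot to the lower left, so clockwise leads there. The bow top is at 117 mm, 31 x 9 mm, centred at (0.490, 0.0315) with yaw of about 10.5°. I'll move above it.

Request:
arm_command --fingers '[-1,-1,-1,-1,-1,-1,-1,-1]' --travel '[[-0.03,-0.022,0],[-0.06,-0.044,0],[-0.09,-0.066,0],[-0.12,-0.088,0],[-0.15,-0.11,0],[-0.18,-0.132,0],[-0.205,-0.152,0],[-0.227,-0.168,0]]' --dr '[[0,0,-4],[0,0,-8],[0,0,-12],[0,0,-16],[0,0,-20],[0,0,-24],[0,0,-27],[0,0,-29]]'

```text
time: 0.77
tool_pos: [0.3302, 0.2632, 0.2266]
tool_rot: [-3.141, -0.0, -2.96]
contact_force: [0.6, 0.8, 0.5]
opening: 0.0921
grip_force: 0.0
```

```bash
cat >> h.py <<'E'
from scipy.spatial.transform import Rotation as Ro
def todo(target,yaw):
    o=observe(); R=Ro.from_euler("xyz",o["tool_rot"])
    T=Ro.from_euler("xyz",[np.pi,0,yaw])
    print("t",o["time"],"pos",o["tool_pos"].round(4),"rot",np.degrees(o["tool_rot"]).round(2),"F",o["contact_force"].round(2),"q",o["qpos"].round(2),"open",o["opening"],o["grip_force"])
    print("travel",(R.inv().apply(np.array(target)-o["tool_pos"])).round(4),"dr",np.degrees((R.inv()*T).as_rotvec()).round(2))
E
python3 -c "
from h import *
todo([.49,.0315,.2],np.radians(190.5))"
```

```text
t 0.7667 pos [0.3302 0.2632 0.2266] rot [-1.7998e+02 -2.0000e-02 -1.6962e+02] F [0.57 0.78 0.51] q [ 0.49  0.15  1.78 -0.    1.21 -1.26] open 0.09213580372333115 0.0
travel [-0.1155 -0.2567  0.0266] dr [-0.02 -0.02 -0.12]
```

Request:
arm_command --fingers '[-1,-1,-1,-1,-1,-1,-1,-1]' --travel '[[-0.015,-0.034,0],[-0.031,-0.068,0.005],[-0.046,-0.102,0.01],[-0.062,-0.136,0.015],[-0.077,-0.17,0.02],[-0.092,-0.204,0.025],[-0.107,-0.237,0.027],[-0.1155,-0.2565,0.0265]]' --dr '[[0,0,0],[0,0,0],[0,0,0],[0,0,0],[0,0,0],[0,0,0],[0,0,0],[0,0,0]]'

```text
time: 1.43
tool_pos: [0.4902, 0.0304, 0.1992]
tool_rot: [-3.141, -0.001, -2.964]
contact_force: [-0.1, 0.5, -0.5]
opening: 0.0914
grip_force: 0.0
```

Request:
arm_command --fingers '[-1,-1]' --travel '[[0,0,0],[0,0,0]]' --dr '[[0,0,0],[0,0,0]]'

```text
time: 1.6
tool_pos: [0.4889, 0.0326, 0.1995]
tool_rot: [3.141, -0.001, -2.965]
contact_force: [-0.0, -0.0, -0.1]
opening: 0.0919
grip_force: 0.0
```

```bash
python3 -c "
from h import *
todo([.49,.0315,.085],np.radians(190.5))"
```

```text
t 1.6 pos [0.4889 0.0326 0.1995] rot [ 1.7996e+02 -8.0000e-02 -1.6987e+02] F [-0.02 -0.04 -0.09] q [-0.09  0.3   1.66  0.    1.18 -1.84] open 0.09194296165728333 0.0
travel [-0.001  -0.0014  0.1145] dr [ 0.04 -0.08 -0.37]
```

Request:
arm_command --fingers '[-1,-1,-1,-1,-1,-1,-1]' --travel '[[-0.001,-0.001,0.02],[-0.001,-0.0012,0.04],[-0.001,-0.0012,0.06],[-0.001,-0.0012,0.08],[-0.001,-0.0012,0.1],[-0.001,-0.0012,0.114],[-0.001,-0.0012,0.114]]' --dr '[[0,0,0],[0,0,0],[0,0,0],[0,0,0],[0,0,0],[0,0,0],[0,0,0]]'

```text
time: 2.18
tool_pos: [0.4875, 0.0339, 0.0838]
tool_rot: [3.14, -0.006, -2.961]
contact_force: [-0.3, -1.2, -0.9]
opening: 0.0918
grip_force: 0.0
```

```bash
python3 -c "
from h import *
todo([.49,.0315,.085],np.radians(190.5))
c=read_camera('scene');cv2.imwrite('pics/g1.png',cv2.resize(c['color'][130:260,230:390],(800,600)))"
```

```text
t 2.1833 pos [0.4875 0.0339 0.0838] rot [ 179.89   -0.33 -169.64] F [-0.27 -1.2  -0.86] q [-0.09  0.45  1.81  0.    0.89 -1.84] open 0.09176197700281621 0.0
travel [-0.0021 -0.0028 -0.0012] dr [ 0.11 -0.33 -0.14]
```

View pics/g1.png

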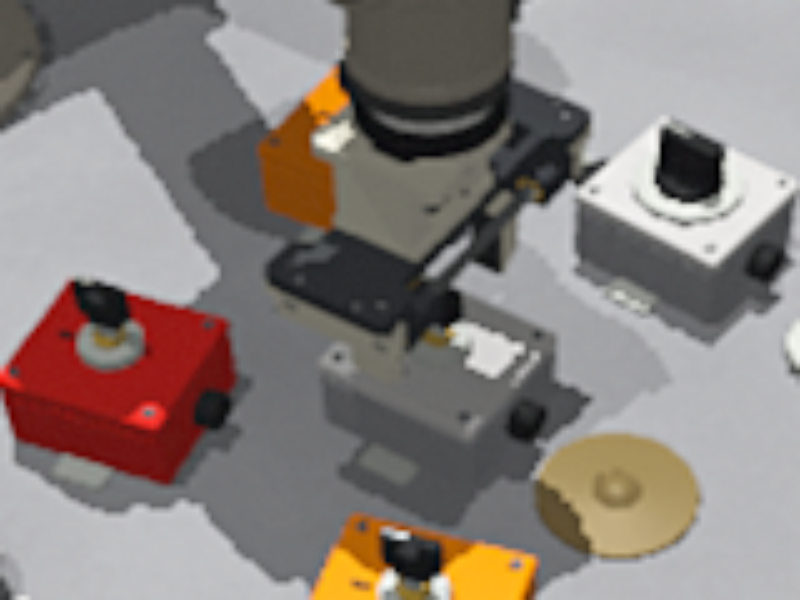

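The fingers straddle the black bow (around 430,310 in the crop), and the neighbouring boxes are clear. I'll let the arm settle and correct.

Request:
arm_command --fingers '[-1,-1,-1]' --travel '[[0,0,0],[0,0,0],[0,0,0]]' --dr '[[0,0,0],[0,0,0],[0,0,0]]'

```text
time: 2.48
tool_pos: [0.4908, 0.0327, 0.0873]
tool_rot: [-3.141, 0.002, -2.962]
contact_force: [-0.4, -0.7, -0.3]
opening: 0.092
grip_force: 0.0
```

```bash
python3 -c "
from h import *
todo([.49,.0315,.085],np.radians(190.5))"
```

```text
t 2.4833 pos [0.4908 0.0327 0.0873] rot [-1.7997e+02  1.2000e-01 -1.6970e+02] F [-0.4  -0.68 -0.26] q [-0.09  0.45  1.8   0.    0.89 -1.84] open 0.09201613911523054 0.0
travel [ 0.001  -0.001   0.0023] dr [-0.03  0.12 -0.2 ]
```

Request:
arm_command --fingers '[1,1,1,1,1,1,1,1]' --travel '[[0,-0.001,0.001],[0,-0.001,0.001],[0,-0.001,0.001],[0,-0.001,0.001],[0,-0.001,0.001],[0,-0.001,0.001],[0,-0.001,0.001],[0,-0.001,0.001]]' --dr '[[0,0,0],[0,0,0],[0,0,0],[0,0,0],[0,0,0],[0,0,0],[0,0,0],[0,0,0]]' --squeeze 25

```text
time: 3.15
tool_pos: [0.4904, 0.0315, 0.0852]
tool_rot: [3.141, -0.0, -2.962]
contact_force: [-0.5, 0.5, 0.1]
opening: 0.043
grip_force: 0.0
```

```bash
python3 -c "
from h import *
todo([.49,.0315,.085],np.radians(190.5))
print(observe()['torque'])"
```

```text
t 3.15 pos [0.4904 0.0315 0.0852] rot [ 179.99   -0.   -169.73] F [-0.45  0.47  0.06] q [-0.09  0.45  1.8   0.    0.89 -1.84] open 0.043037735577319526 0.0
travel [0.0003 0.0001 0.0002] dr [ 0.01 -0.   -0.23]
[ 0.09924741 -0.02605892  0.02662039]
```

Request:
arm_command --fingers '[1,1,1,1,1,1,1,1]' --travel '[[0,0,0],[0,0,0],[0,0,0],[0,0,0],[0,0,0],[0,0,0],[0,0,0],[0,0,0]]' --dr '[[0,0,0],[0,0,0],[0,0,0],[0,0,0],[0,0,0],[0,0,0],[0,0,0],[0,0,0]]' --squeeze 25

```text
time: 3.82
tool_pos: [0.4901, 0.0326, 0.0852]
tool_rot: [3.14, -0.0, -2.962]
contact_force: [-0.4, 5.4, 0.5]
opening: 0.0089
grip_force: 25.0
```

```bash
python3 -c "
from h import *
todo([.49,.0315,.085],np.radians(190.5))
print(observe()['torque'])"
```

```text
t 3.8167 pos [0.4901 0.0326 0.0852] rot [ 179.89   -0.   -169.73] F [-0.39  5.42  0.51] q [-0.09  0.45  1.8   0.    0.89 -1.84] open 0.008898703975402189 24.99996380880475
travel [ 0.0003 -0.0011  0.0002] dr [ 0.11 -0.   -0.23]
[0.95980907 0.10245904 0.0604838 ]
```

Gripped: the opening of 8.9 mm matches the 9 mm bow. I'll relieve the 5 N side force and turn clockwise (+ about tool z).

Request:
arm_command --fingers '[1,1,1,1,1,1,1,1]' --travel '[[0,0.001,0],[0,0.001,0],[0,0.001,0],[0,0.001,0],[0,0.001,0],[0,0.001,0],[0,0.001,0],[0,0.001,0]]' --dr '[[0,0,3],[0,0,8],[0,0,13],[0,0,18],[0,0,23],[0,0,28],[0,0,33],[0,0,38]]' --squeeze 30

```text
time: 4.48
tool_pos: [0.49, 0.0318, 0.0852]
tool_rot: [-3.14, 0.0, 2.654]
contact_force: [-0.9, -4.8, 1.0]
opening: 0.009
grip_force: 30.0
```

```bash
python3 -c "
from h import *
todo([.49,.032,.085],np.radians(190.5-57.3))
print(observe()['torque'])"
```

```text
t 4.4833 pos [0.49   0.0318 0.0852] rot [-1.7993e+02  1.0000e-02  1.5207e+02] F [-0.89 -4.82  0.96] q [-0.09  0.45  1.8  -0.    0.89 -1.17] open 0.00897887697938694 29.99716065824032
travel [0.0001 0.0002 0.0002] dr [-0.07  0.02 18.87]
[-0.69889803  0.16591356  0.1197759 ]
```

Request:
arm_command --fingers '[1,1,1,1,1,1,1,1]' --travel '[[-0.0002,-0.0004,0],[-0.0002,-0.0004,0],[-0.0002,-0.0004,0],[-0.0002,-0.0004,0],[-0.0002,-0.0004,0],[-0.0002,-0.0004,0],[-0.0002,-0.0004,0],[-0.0002,-0.0004,0]]' --dr '[[0,0,4],[0,0,8],[0,0,12],[0,0,15],[0,0,17],[0,0,18],[0,0,19],[0,0,19]]'

```text
time: 5.15
tool_pos: [0.4897, 0.0315, 0.0852]
tool_rot: [-3.14, -0.0, 2.326]
contact_force: [-2.7, -4.3, 0.9]
opening: 0.0085
grip_force: 30.0
```

```bash
python3 -c "
from h import *
todo([.49,.032,.085],np.radians(190.5-57.3))
print(observe()['torque'])
c=read_camera('top');cv2.imwrite('pics/g2.png',cv2.resize(c['color'][150:260,250:380],(780,600)))
c=read_camera('scene');cv2.imwrite('pics/g3.png',cv2.resize(c['color'][170:250,270:370],(750,600)))"
```

```text
t 5.15 pos [0.4897 0.0315 0.0852] rot [-179.92   -0.    133.27] F [-2.66 -4.3   0.88] q [-0.09  0.45  1.8  -0.    0.89 -0.85] open 0.008524610837819985 30.00072106719017
travel [0.0002 0.0006 0.0002] dr [-0.08 -0.    0.07]
[-0.9187156   0.51926164  0.16076176]
```

View pics/g3.png

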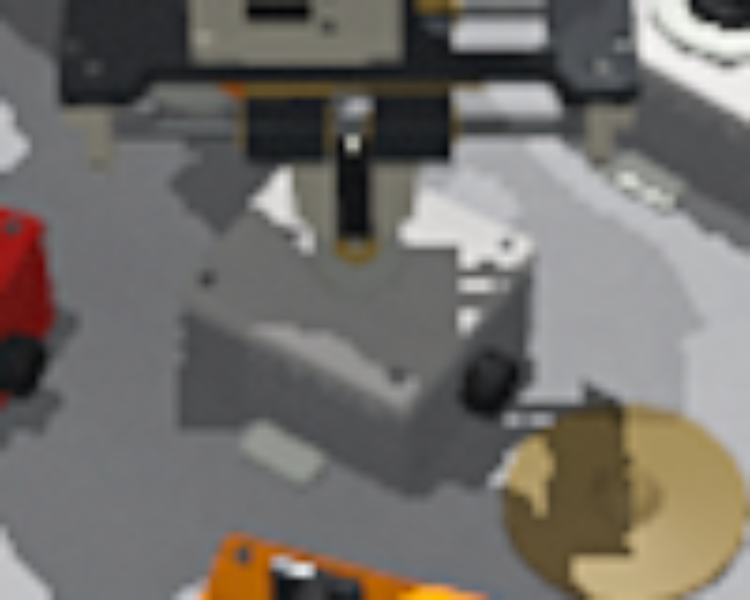

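The bow (at 352,190) is edge-on and square between the pads. The moment is 0.16 N m, so it is at the start stop. I'll hold with a touch more turn.

Request:
arm_command --fingers '[1,1,1,1,1,1,1,1]' --travel '[[0,0,0],[0,0,0],[0,0,0],[0,0,0],[0,0,0],[0,0,0],[0,0,0],[0,0,0]]' --dr '[[0,0,0.5],[0,0,1],[0,0,1],[0,0,1],[0,0,1],[0,0,1],[0,0,1],[0,0,1]]'

```text
time: 5.92
tool_pos: [0.4897, 0.0315, 0.0852]
tool_rot: [-3.14, 0.0, 2.31]
contact_force: [-3.6, -4.5, 2.6]
opening: 0.0091
grip_force: 30.0
```

Request:
arm_command --fingers '[1,1,1,1,1]' --travel '[[0,0,0],[0,0,0],[0,0,0],[0,0,0],[0,0,0]]' --dr '[[0,0,0],[0,0,0],[0,0,0],[0,0,0],[0,0,0]]'

```text
time: 6.33
tool_pos: [0.4897, 0.0314, 0.0852]
tool_rot: [-3.14, 0.0, 2.31]
contact_force: [-3.9, -5.0, 2.3]
opening: 0.0084
grip_force: 30.0
```

```bash
python3 -c "
from h import *
todo([.49,.032,.085],np.radians(190.5-57.3))
print(observe()['torque'])"
```

```text
t 6.3333 pos [0.4897 0.0314 0.0852] rot [-1.7992e+02  1.0000e-02  1.3235e+02] F [-3.94 -4.97  2.31] q [-0.09  0.45  1.8  -0.    0.89 -0.83] open 0.008442551576988117 30.000543482601643
travel [0.0002 0.0006 0.0002] dr [-0.08  0.01 -0.85]
[-0.88056686  0.51471044  0.37897674]
```

The moment rose to 0.38 N m, so the key is hard on the stop and has been held there for over 1 s. I'll release.

Request:
arm_command --fingers '[-1,-1,-1,-1,-1,-1,-1,-1]' --travel '[[0,0,0],[0,0,0],[0,0,0],[0,0,0],[0,0,0],[0,0,0],[0,0,0],[0,0,0]]' --dr '[[0,0,0],[0,0,0],[0,0,0],[0,0,0],[0,0,0],[0,0,0],[0,0,0],[0,0,0]]'

```text
time: 7.0
tool_pos: [0.4899, 0.0323, 0.0851]
tool_rot: [-3.142, -0.001, 2.309]
contact_force: [0.7, 0.5, -0.2]
opening: 0.0575
grip_force: 0.0
```

Request:
arm_command --fingers '[-1,-1,-1,-1,-1,-1,-1,-1]' --travel '[[0,0,0],[0,0,0],[0,0,0],[0,0,0],[0,0,0],[0,0,0],[0,0,0],[0,0,0]]' --dr '[[0,0,0],[0,0,0],[0,0,0],[0,0,0],[0,0,0],[0,0,0],[0,0,0],[0,0,0]]'

```text
time: 7.67
tool_pos: [0.4902, 0.032, 0.0852]
tool_rot: [3.142, -0.0, 2.309]
contact_force: [-0.1, 0.4, -0.7]
opening: 0.0917
grip_force: 0.0
```

Open, with no contact force. I'll lift straight up and settle.

Request:
arm_command --fingers '[-1,-1,-1,-1,-1,-1,-1,-1]' --travel '[[0,0,-0.015],[0,0,-0.035],[0,0,-0.06],[0,0,-0.085],[0,0,-0.105],[0,0,-0.115],[0,0,-0.12],[0,0,-0.12]]' --dr '[[0,0,0],[0,0,0],[0,0,0],[0,0,0],[0,0,0],[0,0,0],[0,0,0],[0,0,0]]'

```text
time: 8.33
tool_pos: [0.4906, 0.032, 0.2061]
tool_rot: [3.14, 0.001, 2.309]
contact_force: [0.1, -0.1, -0.7]
opening: 0.0919
grip_force: 0.0
```

```bash
python3 - <<'E'
from h import *
c=read_camera('scene');cv2.imwrite('pics/g4.png',cv2.resize(c['color'][130:260,230:390],(800,600)))
S=world(c); Q=S[180:242,285:350].reshape(-1,3)
k=Q[(Q[:,2]>.108)&(Q[:,2]<.122)&(np.hypot(Q[:,0]-.49,Q[:,1]-.0315)<.03)]
d=k[:,:2]-k[:,:2].mean(0);v=np.linalg.svd(d,full_matrices=False)[2][0];print(len(k),np.degrees(np.arctan2(v[1],v[0])))
E
```

```text
46 8.699732399078673
```

View pics/g4.png

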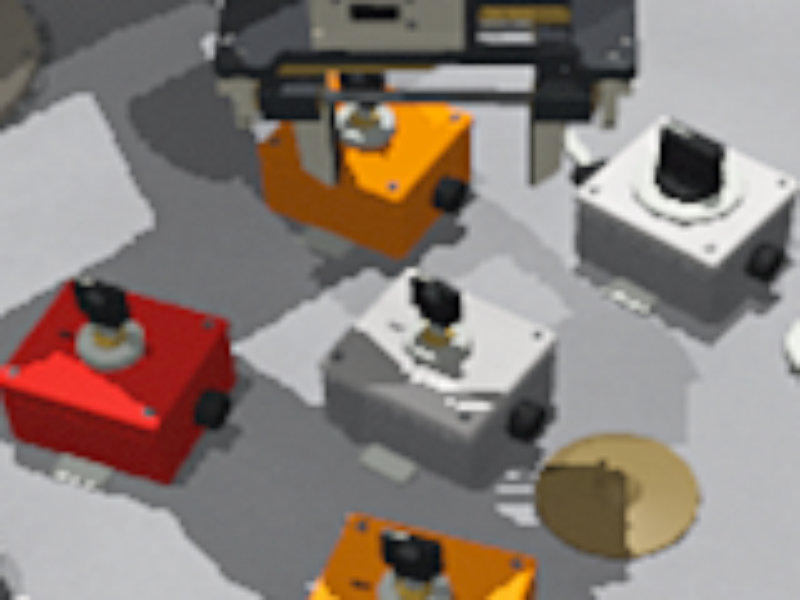

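The key (at 437,300 in the crop) is back at run: it measures 8.7° now against 8.3° at the start in the same view. The gripper is well clear of it and the selector looks unchanged.

```bash
python3 -c "
from cell import *
print(hand_in())"
```

```text
the job is handed in; nothing more can be done
None
```

The key was turned to the start stop, held there for over a second and released; it sprang back to run, the selector and button boxes were never approached, and the job is handed in (no verdict was shown).

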